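Tuck a copper flashing under a lapped shingle course and hold it down

ROBOT

A 6-joint arm with a two-finger parallel gripper is mounted at the origin on the work surface; the furniture and walls round the work are solid. World frame = base frame: x ahead of the robot, y to its left, z up, the work surface at z = 0. Lengths are in m, angles in rad, forces in N, time in s.
With the tool pointing down it reaches from about 0.35 to 0.775 m from the base axis. Payload 7.3 kg.
Tool frame: the origin (TCP) lies at the very end of the fingers, on their centre line; the grasp point (between the pads) lies 19 mm behind it; z points along the fingers, y is the line along which they close (so a half turn about z gives the same grasp; the last joint's range is limited). The gripper opens to 92 mm and grips with 3 to 60 N. Pads are 19 mm wide; open, the fingers measure 130 mm over their backs; the gripper's body (75 mm by 190 mm) begins 47 mm behind the grasp point.
Start: joints at [-1.267, 0.342, 1.524, -0, 1.275, -0.146], TCP at [0.228, -0.473, 0.227] pointing down, gripper open.
Joint ranges: [-2.53, 2.53], [-0.77, 2.02], [0.04, 2.7], [-1, 4.14], [0.28, 2.66], [-3.11, 3.11]. Speed limits (rad/s): [2.57, 2.57, 3.14, 3.14, 3.14, 3.14].

INTERFACE

Orientations are given as [roll, pitch, yaw] about the fixed x, y, z axes, in that order (R = Rz(yaw) Ry(pitch) Rx(roll)).
In Python, from cell import robot, read_camera, get_calibration gives the robot as it stands. The module is installed in compiled form; this text tells all that it offers.
- The arm moves only by the tool send_rows, never from a script. Its argument "plan" is a list of rows, each a list of 2 entries, a list of its own where there are three numbers: the shift along the tool's x, y, z as a fraction of full scale, then the turn, a rotation vector about the tool's x, y, z as a fraction of full scale. A call has exactly 10 rows; each row shifts and turns the commanded pose from where the row before left it, along the tool's axes as they then stand; what a row does not reach is not made up. Full scale, the value 1, is 0.025 m for a shift and 90 degrees for a turn. A row lasts 1/8 s, in which the tool goes at most 62.5 mm and 10.7 degrees, less where a joint would pass 70% of its speed; a pose out of reach is approached as far as the arm can. A call with a number of a shift or a turn outside -1 to 1 is refused whole. A call with a gripper value outside its range is refused whole. "gripper" is the opening, from -1 (shut) to 1 (fully open), so that 0 is half open, set as the call begins (left out, the last holds). The fingers move at their own pace and stop on an object; "force" is the grip in N (left out, the last holds). Time passes only in rows, so rows that do not move let the fingers close, or fill a call up. It gives the time, the measured TCP pose, the force, the opening and the grip force at its end, in the units of the state.
- robot.observe(): the state, without advancing time (a new reading comes with each control period).
- read_camera(name): name is "scene" or "top" or "wrist"; returns (picture, depth): 420x560x3 uint8, blue, green, red; 420x560 float32, m along the optical axis (not along the pixel's ray), 0 where there is no reading.
- get_calibration(name): a dict with "intrinsics" (3x3 intrinsics, pixels), "dist_coeffs" ([k1, k2, p1, p2, k3] as OpenCV has them; the pictures are not rectified), "rvec" (rotation vector, rad) and "tvec" (3), from world to camera coordinates, as OpenCV has them. Camera axes: x right, y down, z forward; pixel columns grow to the right and rows downward; lengths in m; the calibration is good to about 2 mm. A picture is of the moment at which its call begins: read the wrist's pose just before it. get_calibration takes no time and is no camera call; for the wrist camera it gives the pose at the moment of the call.
- robot.hand_in(): hands the job in; it is judged then, once.
The state is a dict: "time": time; "qpos": joint angles; "qvel": joint speeds; "joint_efforts": joint torques, N m; "tool_pos": TCP position; "tool_rot": TCP orientation; "contact_force": force on the tool from outside, world axes, zero at the start; "torque": the same for the moment, N m; "opening": finger opening in m; "grip_force": force on a finger pad.
Only numpy, scipy, OpenCV 4.12 (cv2) and the standard library are available. Lean on these libraries where they do the work, as an engineer would, in place of code of your own. Each camera call takes 0.05 s, during which the arm holds its last target. There are 200 camera calls.

TASK

On the roof sample board, tuck the front edge of the copper flashing straight in under the loose lower course of shingles, about centred between the two side battens, until the black line on the flashing lies at the shingles' lower edge. Do not lift the shingles and leave the jar, sanding block and tape where they stand. Finish while still holding the flashing pressed flat and firmly down on the board with the gripper.

Things in the scene. Friction and masses are not known exactly. Their poses are not given: they have to be found in the camera images.
- board: roof sample board, plywood 320 x 240 x 18 mm, fixed flat on the table. Origin at the table under its middle; z up, +x up the roof (tuck direction, roughly away from the robot). At x < 0 it is bare plywood; x = 0 to 125 mm is covered by the loose course of three joined slate-grey shingles; a fixed course laps over that from x = 87 mm (top 46 mm above the table)
- lap (a point): point on the plywood's top face (18 mm above the table) under the middle of the loose shingles' lower edge; axes as the board's: +x tuck direction, y across, z up. Under the loose shingles two side battens leave an opening 170 mm wide and 8 mm high
- shingle (a joint): lift of the loose shingle course (200 mm wide, 10 mm thick, underside 8 mm above the plywood) about its hinge at its far edge, 125 mm behind the lower edge: 0 lying flat, grows (rad) as the lower edge rises; only its weight, about 0.25 kg, holds it down
- flashing: flat copper plate 100 (x) x 110 (y) x 4 mm, pale timber batten standing across it; about 0.15 kg, loose on the table, front roughly away from the robot. Origin on the underside below the batten; the plate reaches 80 mm ahead (+x, the edge to tuck) and 20 mm behind. Batten: 12 mm thick in x, 110 mm long, 40 mm high above the plate. Black line across the plate 35 mm back from the front edge
- flashing_grip (a point): centre of the flashing's timber batten, 24 mm above the plate's underside, axes as the flashing's; grasp here across the 12 mm (x), from above
- flashing_edge (a point): middle of the flashing's front edge, on the underside, 80 mm ahead of the batten; axes as the flashing's
- jar_water: glass jar, 66 mm wide, 112 mm high, loose, origin at its underside; leave alone
- sanding_block: brown cork sanding block 44 x 70 x 26 mm, loose, origin at its underside; leave alone
- masking_tape: roll of masking tape, 103 mm across, 25 mm high, lying loose, origin at its underside; leave alone
Mind the look-alikes: they are no part of the job. Several things look just like the flashing: the one meant starts farthest from the robot's base.

How it is judged:
By the outcome, as a careful person would: the job done as asked, in the order asked, and still so for the second after the job is handed in, while the arm keeps its last pose, push and grip.
It also fails if it takes over 38 s, if anything falls off the work surface, if the arm or the gripper's body presses on something with over 40 N, if the wrist force passes 120 N, or if a joint passes its speed limit or range.

## Working session

There is one attempt and no reset: what is moved stays moved. The work goes in short steps, Python scripts to look and compute and a tool call to move; the robot and the scene stay as the last step left them, time stands still between calls to the robot, and variables do not carry over. Pictures are saved under pics/ and viewed, at most 10 in all, crops included, and the job is handed in when it is done.

Besides the shell and the picture viewer there is one more tool, called after "Request:" in YAML: its name, and indented under it one key for each argument. send_rows: Moves the arm, as the interface text tells. Shift numbers are shares of 0.025 m and turn numbers shares of 90 degrees, none past 1 either way. Its arguments: {"type":"object","properties":{"plan":{"type":"array"},"gripper":{"type":"number"},"force":{"type":"number"}},"required":["plan"]}

```bash
mkdir -p pics; cat > h.py <<'E'
import numpy as np, cv2, pickle
from cell import robot, read_camera, get_calibration
def snap(name,tag):
    c=get_calibration(name); p,d=read_camera(name)
    cv2.imwrite(f'pics/{tag}.png',p); pickle.dump((c,p,d),open(f'{tag}.pkl','wb')); return c,p,d
def cloud(c,d):
    K=np.array(c['intrinsics']);D=np.array(c['dist_coeffs'])
    h,w=d.shape; u,v=np.meshgrid(np.arange(w),np.arange(h))
    n=cv2.undistortPoints(np.stack([u,v],-1).reshape(-1,1,2).astype(np.float64),K,D).reshape(h,w,2)
    P=np.dstack([n*d[...,None],d]); R=cv2.Rodrigues(np.array(c['rvec'],float))[0]
    return (P-np.array(c['tvec']).ravel())@R
E
python3 - <<'E'
from h import *
s=robot.observe();print(s)
snap('top','top0');snap('scene','scene0')
E
```

```text
{'time': 0.0, 'qpos': array([-1.26700223e+00,  3.42733202e-01,  1.52501909e+00,  8.23559014e-06,
        1.27541857e+00, -1.46012580e-01]), 'qvel': array([ 1.25129434e-03,  4.43058467e-05,  3.23236179e-04,  2.51587829e-04,
       -7.66131274e-04, -1.52977689e-03]), 'joint_efforts': array([-2.78480002e-03, -4.31240165e+01, -2.44228703e+01,  7.15701445e-02,
        5.59077621e-02, -1.13612714e-04]), 'tool_pos': array([ 0.22815659, -0.47237127,  0.22603881]), 'tool_rot': array([-3.14003238e+00, -2.37411749e-04,  4.49804087e-01]), 'contact_force': array([-0.07107615, -1.08901257,  0.89605799]), 'torque': array([ 0.0193616 , -0.00119963,  0.0214387 ]), 'grip_force': 0.0, 'opening': 0.09196918841798334}
```

View pics/top0.png

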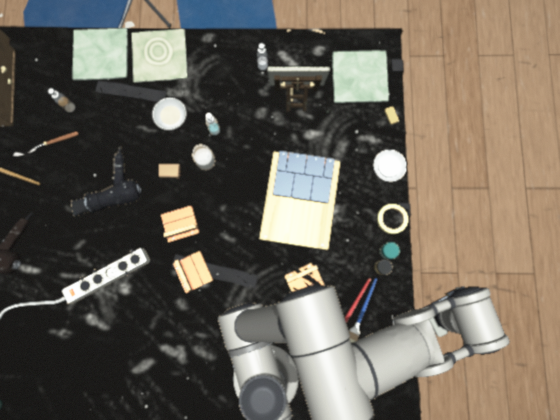

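View pics/scene0.png

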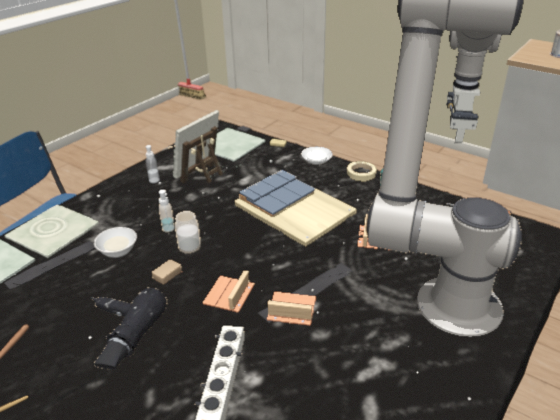

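The top view shows three flashing look-alikes at about (180,223), (193,271) and (304,279). The board is at (300,200), with the shingles toward the top of the image. I'll measure these next.

```bash
python3 - <<'E'
from h import *
for t in ['top0','scene0']:
    c,p,d=pickle.load(open(t+'.pkl','rb')); W=cloud(c,d)
    hsv=cv2.cvtColor(p,cv2.COLOR_BGR2HSV)
    pts={'top0':[(180,223),(193,271),(304,279),(300,200),(275,153),(339,160),(329,247),(262,240),(203,155),(393,218),(169,171)],'scene0':[(222,296),(291,312),(295,205),(188,240)]}[t]
    for u,v in pts: print(t,(u,v),W[v,u].round(3),hsv[v,u])
    if t=='top0':
        m=(W[...,2]>0.012)&(W[...,2]<0.07)&(d>0)&(W[...,0]>0.2)&(W[...,0]<0.8)
        n,l,st,ce=cv2.connectedComponentsWithStats(m.astype(np.uint8))
        for i in range(1,n):
            if st[i,4]>60:
                q=W[l==i]; r=cv2.minAreaRect(q[:,:2].astype(np.float32)); print(ce[i].round(),st[i,4],q[:,2].max().round(3),np.round(r[0],3),np.round(r[1],3),round(r[2],1))
    x,y=W[...,0],W[...,1]
c,p,d=pickle.load(open('top0.pkl','rb'))
cv2.imwrite('pics/c0.png',cv2.resize(p[140:300,150:350],None,fx=4,fy=3.7,interpolation=cv2.INTER_CUBIC))
E
```

```text
top0 (180, 223) [ 0.518  0.308 -0.002] [ 21  79 254]
top0 (193, 271) [0.349 0.254 0.006] [ 22  74 254]
top0 (304, 279) [ 0.322 -0.13   0.002] [ 19  95 239]
top0 (300, 200) [ 0.599 -0.118  0.014] [ 28  50 244]
top0 (275, 153) [ 0.771 -0.029  0.018] [ 27  47 250]
top0 (339, 160) [ 0.749 -0.261  0.003] [ 25  37 118]
top0 (329, 247) [ 0.434 -0.219 -0.001] [23 67 99]
top0 (262, 240) [0.457 0.016 0.005] [24 72 99]
top0 (203, 155) [0.75  0.223 0.06 ] [ 40   3 248]
top0 (393, 218) [ 0.537 -0.447 -0.   ] [15 23 44]
top0 (169, 171) [0.701 0.349 0.026] [ 19  73 233]
[108. 192.] 1324 0.07 [0.643 0.586] [0.217 0.238] 28.4
[200. 154.] 118 0.069 [0.754 0.231] [0.038 0.045] 35.6
[390. 165.] 653 0.034 [ 0.723 -0.438] [0.111 0.116] 63.5
[300. 200.] 5943 0.056 [ 0.603 -0.117] [0.244 0.328] 80.7
[207. 165.] 90 0.07 [0.726 0.215] [0.029 0.065] 29.3
[169. 171.] 259 0.035 [0.703 0.35 ] [0.073 0.045] 88.2
[ 13. 174.] 61 0.022 [0.69  0.897] [0.113 0.01 ] 69.8
[393. 219.] 337 0.036 [ 0.53  -0.439] [0.099 0.101] 0.9
[ 13. 245.] 715 0.07 [0.442 0.87 ] [0.07  0.201] 86.5
[180. 231.] 163 0.053 [0.485 0.3  ] [0.016 0.108] 16.8
[390. 251.] 247 0.069 [ 0.417 -0.42 ] [0.054 0.051] 89.3
[105. 276.] 1500 0.054 [0.322 0.57 ] [0.071 0.348] 27.6
[183. 275.] 168 0.052 [0.333 0.284] [0.109 0.014] 25.9
[384. 267.] 206 0.063 [ 0.363 -0.398] [0.048 0.049] 38.2
[301. 274.] 118 0.051 [ 0.338 -0.118] [0.012 0.109] 24.9
scene0 (222, 296) [0.52  0.329 0.007] [ 12 103 243]
scene0 (291, 312) [0.328 0.286 0.024] [ 17  82 153]
scene0 (295, 205) [ 0.599 -0.118  0.019] [ 22  53 240]
scene0 (188, 240) [0.723 0.243 0.05 ] [ 38   6 168]
```

View pics/c0.png

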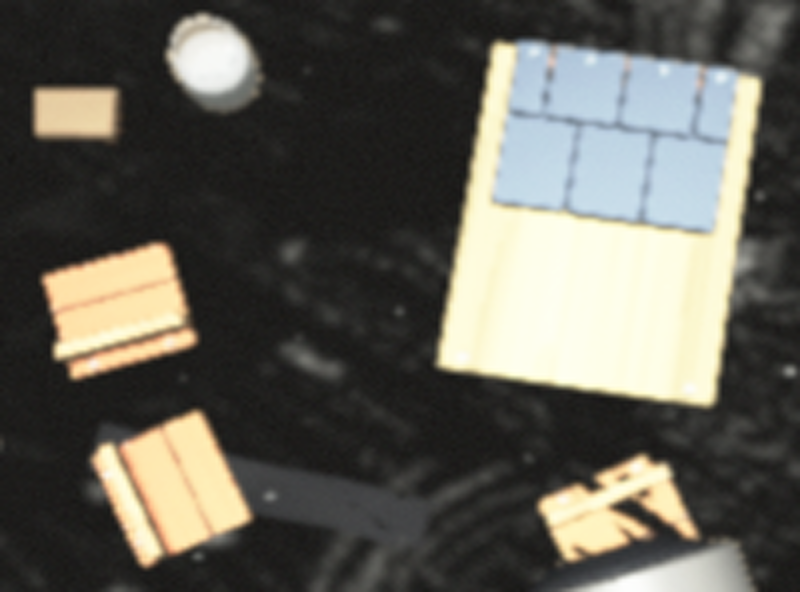

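The crop shows the target flashing (the farthest one) with its batten at crop (120,335), the line ahead of it and its front up-left, at yaw of about 17°. The board's yaw is about -9°. I'll plan a first leg that passes over the board and turns the tool on the way.

```bash
cat >> h.py <<'E'
from scipy.spatial.transform import Rotation as Ro
def plan(target,yaw,n,nrot=None):
    """rows from the present pose to target, tool down at yaw"""
    s=robot.observe(); p=np.array(s['tool_pos']); R=Ro.from_euler('xyz',s['tool_rot'])
    G=Ro.from_euler('xyz',[np.pi,0,yaw]); rv=(R.inv()*G).as_rotvec(); nrot=nrot or n
    st=(np.array(target)-p)/n
    for i in range(n):
        a=R.inv().apply(st)/.025; t=(rv/nrot if i<nrot else rv*0)
        print('[[%.2f,%.2f,%.2f],[%.3f,%.3f,%.3f]],'%(*a,*(t/(np.pi/2)))); R=R*Ro.from_rotvec(t)
E
python3 - <<'E'
from h import *
plan([.48,-.09,.23],np.radians(106.8),20,10)
E
```

```text
[[0.79,-0.47,-0.01],[-0.000,-0.000,-0.090]],
[[0.84,-0.35,-0.01],[-0.000,-0.000,-0.090]],
[[0.89,-0.23,-0.01],[-0.000,-0.000,-0.090]],
[[0.91,-0.10,-0.01],[-0.000,-0.000,-0.090]],
[[0.92,0.02,-0.01],[-0.000,-0.000,-0.090]],
[[0.90,0.15,-0.01],[-0.000,-0.000,-0.090]],
[[0.87,0.28,-0.01],[-0.000,-0.000,-0.090]],
[[0.82,0.40,-0.01],[-0.000,-0.000,-0.090]],
[[0.76,0.51,-0.01],[-0.000,-0.000,-0.090]],
[[0.68,0.61,-0.01],[-0.000,-0.000,-0.090]],
[[0.59,0.70,-0.01],[-0.000,-0.000,-0.000]],
[[0.59,0.70,-0.01],[-0.000,-0.000,-0.000]],
[[0.59,0.70,-0.01],[-0.000,-0.000,-0.000]],
[[0.59,0.70,-0.01],[-0.000,-0.000,-0.000]],
[[0.59,0.70,-0.01],[-0.000,-0.000,-0.000]],
[[0.59,0.70,-0.01],[-0.000,-0.000,-0.000]],
[[0.59,0.70,-0.01],[-0.000,-0.000,-0.000]],
[[0.59,0.70,-0.01],[-0.000,-0.000,-0.000]],
[[0.59,0.70,-0.01],[-0.000,-0.000,-0.000]],
[[0.59,0.70,-0.01],[-0.000,-0.000,-0.000]],
```

Request:
send_rows:
  plan:
    - [[0.79,-0.47,0],[0,0,-0.09]]
    - [[0.84,-0.35,0],[0,0,-0.09]]
    - [[0.89,-0.23,0],[0,0,-0.09]]
    - [[0.91,-0.1,0],[0,0,-0.09]]
    - [[0.92,0.02,0],[0,0,-0.09]]
    - [[0.9,0.15,0],[0,0,-0.09]]
    - [[0.87,0.28,0],[0,0,-0.09]]
    - [[0.82,0.4,0],[0,0,-0.09]]
    - [[0.76,0.51,0],[0,0,-0.09]]
    - [[0.68,0.61,0],[0,0,-0.09]]

```text
time: 1.35
tool_pos: [0.3544, -0.281, 0.2264]
tool_rot: [-3.141, -0.001, 1.868]
contact_force: [0.6, -0.4, 0.0]
opening: 0.0921
grip_force: 0.0
```

Request:
send_rows:
  plan:
    - [[0.59,0.7,0],[0,0,0]]
    - [[0.59,0.7,0],[0,0,0]]
    - [[0.59,0.7,0],[0,0,0]]
    - [[0.59,0.7,0],[0,0,0]]
    - [[0.59,0.7,0],[0,0,0]]
    - [[0.59,0.7,0],[0,0,0]]
    - [[0.59,0.7,0],[0,0,0]]
    - [[0.59,0.7,0],[0,0,0]]
    - [[0.59,0.7,0],[0,0,0]]
    - [[0.59,0.7,0],[0,0,0]]

```text
time: 2.6
tool_pos: [0.4794, -0.0893, 0.2264]
tool_rot: [-3.141, -0.0, 1.864]
contact_force: [0.3, 0.5, -0.4]
opening: 0.092
grip_force: 0.0
```

```bash
python3 - <<'E'
from h import *
s=robot.observe();print(s['time'],s['tool_pos'],s['tool_rot'],s['qpos'])
snap('wrist','w1')
plan([.485,.29,.2],np.radians(106.8),17)
E
```

```text
2.6 [ 0.47937498 -0.08930858  0.22638513] [-3.14096788e+00 -3.53747609e-04  1.86353189e+00] [-3.41460775e-01  2.74379681e-01  1.62264463e+00 -8.99591983e-05
  1.24528124e+00 -6.34167646e-01]
[[0.85,0.27,0.06],[0.000,-0.000,0.000]],
[[0.85,0.27,0.06],[0.000,-0.000,0.000]],
[[0.85,0.27,0.06],[0.000,-0.000,0.000]],
[[0.85,0.27,0.06],[0.000,-0.000,0.000]],
[[0.85,0.27,0.06],[0.000,-0.000,0.000]],
[[0.85,0.27,0.06],[0.000,-0.000,0.000]],
[[0.85,0.27,0.06],[0.000,-0.000,0.000]],
[[0.85,0.27,0.06],[0.000,-0.000,0.000]],
[[0.85,0.27,0.06],[0.000,-0.000,0.000]],
[[0.85,0.27,0.06],[0.000,-0.000,0.000]],
[[0.85,0.27,0.06],[0.000,-0.000,0.000]],
[[0.85,0.27,0.06],[0.000,-0.000,0.000]],
[[0.85,0.27,0.06],[0.000,-0.000,0.000]],
[[0.85,0.27,0.06],[0.000,-0.000,0.000]],
[[0.85,0.27,0.06],[0.000,-0.000,0.000]],
[[0.85,0.27,0.06],[0.000,-0.000,0.000]],
[[0.85,0.27,0.06],[0.000,-0.000,0.000]],
```

View pics/w1.png

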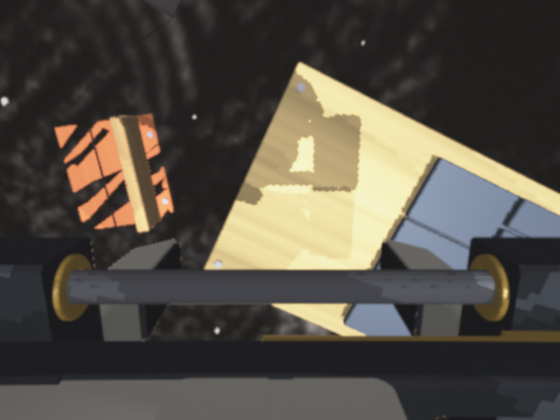

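The wrist view shows the board's near-right corner at (298,63). The lower edge of the shingles runs from about (438,158) to (345,322). I'll extract the board from the depth data, then move on to the flashing.

```bash
cat > board.py <<'E'
from h import *
def board(t):
    c,p,d=pickle.load(open(t+'.pkl','rb')); W=cloud(c,d); hsv=cv2.cvtColor(p,cv2.COLOR_BGR2HSV)
    X,Y,Z=W[...,0],W[...,1],W[...,2]
    sh=(hsv[...,0]>90)&(hsv[...,0]<130)&(hsv[...,1]>50)&(Z>.026)&(Z<.055)&(d>0)&(np.hypot(X-.6,Y+.12)<.25)
    q=W[sh]; th=np.radians(-9.3)
    for k in range(3):
        ex=np.array([np.cos(th),np.sin(th)]);ey=np.array([-ex[1],ex[0]])
        a,b=q[:,:2]@ex,q[:,:2]@ey
        bins=np.arange(b.min()+.004,b.max()-.004,.003); lo=[];bb=[]
        for x in bins:
            m=(b>=x)&(b<x+.003)
            if m.sum()>5: lo.append(np.percentile(a[m],1)); bb.append(x+.0015)
        lo,bb=np.array(lo),np.array(bb); g=np.abs(lo-np.median(lo))<.012
        f=np.polyfit(bb[g],lo[g],1); th-=np.arctan(f[0])
    print(t,'yaw',np.degrees(th).round(2),'edge a',np.median(lo[g]).round(4),'b',b.min().round(4),b.max().round(4),g.sum(),'z',np.median(q[a<np.median(lo)+.05][:,2]).round(4))
    ply=(np.abs(Z-.018)<.008)&(hsv[...,0]<35)&(hsv[...,1]>25)&(d>0)&(np.hypot(X-.6,Y+.12)<.25)
    w=W[ply]; r=cv2.minAreaRect(np.vstack([w,q])[:,:2].astype(np.float32)); print(' ply z',np.median(w[:,2]).round(4),'rect',np.round(r[0],4),np.round(r[1],4),round(r[2],2))
    e=(a<np.median(lo)+.05); mid=(b[e].min()+b[e].max())/2; print(' lap~',(np.median(lo)*ex+mid*ey).round(4), 'width',b[e].max()-b[e].min())
E
python3 - <<'E'
from board import *
board('w1');board('top0');board('scene0')
E
```

```text
w1 yaw -8.59 edge a 0.6146 b -0.1238 0.0697 40 z 0.0368
 ply z 0.0188 rect [ 0.5524 -0.1075] [0.2467 0.3902] 78.99
 lap~ [ 0.6037 -0.1185] width 0.19350504305968363
  return _methods._mean(a, axis=axis, dtype=dtype,
  ret = ret.dtype.type(ret / rcount)
Traceback (most recent call last):
  File "board.py", line 15, in board
    f=np.polyfit(bb[g],lo[g],1); th-=np.arctan(f[0])
TypeError: expected non-empty vector for x
```

Request:
send_rows:
  plan:
    - [[0.85,0.27,0],[0,0,0]]
    - [[0.85,0.27,0],[0,0,0]]
    - [[0.85,0.27,0],[0,0,0]]
    - [[0.85,0.27,0],[0,0,0]]
    - [[0.85,0.27,0],[0,0,0]]
    - [[0.85,0.27,0],[0,0,0]]
    - [[0.85,0.27,0],[0,0,0]]
    - [[0.85,0.27,0],[0,0,0]]
    - [[0.85,0.27,0],[0,0,0]]
    - [[0.85,0.27,0],[0,0,0]]

```text
time: 3.9
tool_pos: [0.4823, 0.1333, 0.2264]
tool_rot: [-3.141, 0.0, 1.863]
contact_force: [0.2, 0.3, -0.2]
opening: 0.0918
grip_force: 0.0
```

Request:
send_rows:
  plan:
    - [[0.85,0.27,0],[0,0,0]]
    - [[0.85,0.27,0],[0,0,0]]
    - [[0.85,0.27,0],[0,0,0]]
    - [[0.85,0.27,0],[0,0,0]]
    - [[0.85,0.27,0],[0,0,0]]
    - [[0.85,0.27,0],[0,0,0]]
    - [[0.85,0.27,0],[0,0,0]]
    - [[0.85,0.27,0],[0,0,0]]
    - [[0.85,0.27,0],[0,0,0]]
    - [[0,0,0],[0,0,0]]

```text
time: 5.15
tool_pos: [0.4852, 0.335, 0.2263]
tool_rot: [-3.141, 0.0, 1.865]
contact_force: [-0.4, -0.1, 0.3]
opening: 0.092
grip_force: 0.0
```

```bash
python3 - <<'E'
from h import *
c,p,d=snap('wrist','w2'); W=cloud(c,d)
m=(W[...,2]>.032)&(W[...,2]<.06)&(np.hypot(W[...,0]-.485,W[...,1]-.3)<.08)&(d>0)
q=W[m]; print(m.sum(),np.median(q[:,2])); r=cv2.minAreaRect(q[:,:2].astype(np.float32)); print(r)
m=(W[...,2]>.0435-.002)&(W[...,2]<.048)&(np.hypot(W[...,0]-.485,W[...,1]-.3)<.08)&(d>0)
print(m.sum(),cv2.minAreaRect(W[m][:,:2].astype(np.float32)))
E
```

```text
1298 0.04467562382785058
((0.48816996812820435, 0.30160611867904663), (0.012008579447865486, 0.10430563986301422), 17.34368324279785)
1278 ((0.4881829023361206, 0.30154964327812195), (0.011999610811471939, 0.10419008880853653), 17.34368324279785)
```

View pics/w2.png

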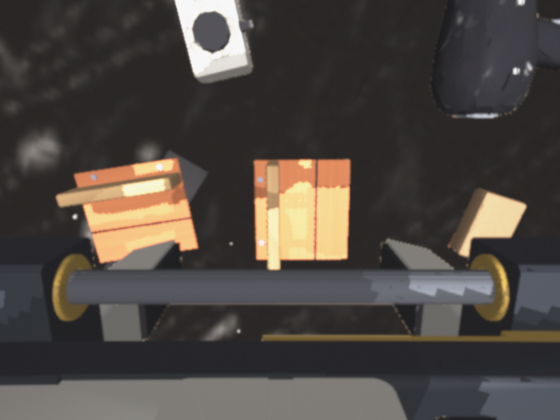

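The target flashing fills (254–350, 158–260), with its batten at u≈273. The neighbouring piece stays clear at u<200.

```bash
python3 - <<'E'
from h import *
plan([.4875,.3045,.0065],np.radians(107.3),10)
E
```

```text
[[-0.12,-0.03,0.88],[-0.000,0.000,-0.001]],
[[-0.12,-0.03,0.88],[-0.000,0.000,-0.001]],
[[-0.12,-0.03,0.88],[-0.000,0.000,-0.001]],
[[-0.12,-0.03,0.88],[-0.000,0.000,-0.001]],
[[-0.12,-0.03,0.88],[-0.000,0.000,-0.001]],
[[-0.12,-0.03,0.88],[-0.000,0.000,-0.001]],
[[-0.12,-0.03,0.88],[-0.000,0.000,-0.001]],
[[-0.12,-0.03,0.88],[-0.000,0.000,-0.001]],
[[-0.12,-0.03,0.88],[-0.000,0.000,-0.001]],
[[-0.12,-0.03,0.88],[-0.000,0.000,-0.001]],
```

Request:
send_rows:
  plan:
    - [[-0.24,-0.06,1],[0,0,-0.002]]
    - [[-0.24,-0.06,1],[0,0,-0.001]]
    - [[-0.24,-0.06,1],[0,0,0]]
    - [[-0.24,-0.06,1],[0,0,0]]
    - [[-0.24,-0.06,1],[0,0,0]]
    - [[0,0,1],[0,0,0]]
    - [[0,0,1],[0,0,0]]
    - [[0,0,0.9],[0,0,0]]
    - [[0,0,0.5],[0,0,0]]
    - [[0,0,0.36],[0,0,0]]
  gripper: -0.1
  force: 40

```text
time: 6.45
tool_pos: [0.4873, 0.3023, 0.0074]
tool_rot: [-3.142, 0.0, 1.868]
contact_force: [-0.4, 0.2, 0.2]
opening: 0.0414
grip_force: 0.0
```

Request:
send_rows:
  plan:
    - [[0,0,0],[0,0,0]]
    - [[0,0,0],[0,0,0]]
    - [[0,0,0],[0,0,0]]
    - [[0,0,0],[0,0,0]]
    - [[0,0,0],[0,0,0]]
    - [[0,0,0],[0,0,0]]
    - [[0,0,0],[0,0,0]]
    - [[0,0,0],[0,0,0]]
    - [[0,0,-0.2],[0,0,0]]
    - [[0,0,-0.2],[0,0,0]]
  gripper: -1
  force: 40

```text
time: 7.7
tool_pos: [0.4867, 0.3025, 0.0176]
tool_rot: [-3.141, 0.0, 1.868]
contact_force: [-0.9, 0.4, -1.0]
opening: 0.0117
grip_force: 40.0
```

```bash
python3 - <<'E'
from h import *
plan([.5047,-.1004,.11],np.radians(81),20,10)
E
```

```text
[[-0.78,-0.20,-0.18],[-0.000,0.000,0.029]],
[[-0.79,-0.17,-0.18],[-0.000,0.000,0.029]],
[[-0.80,-0.13,-0.18],[-0.000,0.000,0.029]],
[[-0.80,-0.09,-0.18],[-0.000,0.000,0.029]],
[[-0.80,-0.06,-0.18],[-0.000,0.000,0.029]],
[[-0.81,-0.02,-0.18],[-0.000,0.000,0.029]],
[[-0.81,0.02,-0.18],[-0.000,0.000,0.029]],
[[-0.80,0.05,-0.18],[-0.000,0.000,0.029]],
[[-0.80,0.09,-0.18],[-0.000,0.000,0.029]],
[[-0.80,0.13,-0.18],[-0.000,0.000,0.029]],
[[-0.79,0.16,-0.18],[-0.000,0.000,0.000]],
[[-0.79,0.16,-0.18],[-0.000,0.000,0.000]],
[[-0.79,0.16,-0.18],[-0.000,0.000,0.000]],
[[-0.79,0.16,-0.18],[-0.000,0.000,0.000]],
[[-0.79,0.16,-0.18],[-0.000,0.000,0.000]],
[[-0.79,0.16,-0.18],[-0.000,0.000,0.000]],
[[-0.79,0.16,-0.18],[-0.000,0.000,0.000]],
[[-0.79,0.16,-0.18],[-0.000,0.000,0.000]],
[[-0.79,0.16,-0.18],[-0.000,0.000,0.000]],
[[-0.79,0.16,-0.18],[-0.000,0.000,0.000]],
```

Request:
send_rows:
  plan:
    - [[-0.78,-0.2,-0.7],[0,0,0.029]]
    - [[-0.79,-0.17,-0.7],[0,0,0.029]]
    - [[-0.8,-0.13,-0.7],[0,0,0.029]]
    - [[-0.8,-0.09,-0.7],[0,0,0.029]]
    - [[-0.8,-0.06,-0.6],[0,0,0.029]]
    - [[-0.81,-0.02,-0.3],[0,0,0.029]]
    - [[-0.81,0.02,0],[0,0,0.029]]
    - [[-0.8,0.05,0],[0,0,0.029]]
    - [[-0.8,0.09,0],[0,0,0.029]]
    - [[-0.8,0.13,0],[0,0,0.029]]

```text
time: 8.95
tool_pos: [0.4961, 0.0998, 0.1107]
tool_rot: [3.141, 0.0, 1.41]
contact_force: [0.0, -0.9, -1.8]
opening: 0.012
grip_force: 40.0
```

Request:
send_rows:
  plan:
    - [[-0.79,0.16,0],[0,0,0]]
    - [[-0.79,0.16,0],[0,0,0]]
    - [[-0.79,0.16,0],[0,0,0]]
    - [[-0.79,0.16,0],[0,0,0]]
    - [[-0.79,0.16,0],[0,0,0]]
    - [[-0.79,0.16,0],[0,0,0]]
    - [[-0.79,0.16,0],[0,0,0]]
    - [[-0.79,0.16,0],[0,0,0]]
    - [[-0.79,0.16,0],[0,0,0]]
    - [[-0.79,0.16,0],[0,0,0]]

```text
time: 10.2
tool_pos: [0.5043, -0.1015, 0.1106]
tool_rot: [3.141, 0.0, 1.411]
contact_force: [-0.3, -0.1, -0.8]
opening: 0.0119
grip_force: 40.0
```

```bash
python3 - <<'E'
from board import *
s=robot.observe();print(s['time'],s['tool_pos'],s['tool_rot'],s['contact_force'],s['opening'])
snap('wrist','w3'); snap('top','top3'); snap('scene','scene3')
board('w3')
E
```

```text
10.2 [ 0.50430862 -0.10152054  0.11062521] [3.14138856e+00 9.13671783e-05 1.41148027e+00] [-0.2744489  -0.11275119 -0.76695533] 0.011889985245767658
w3 yaw 0.04 edge a 0.6197 b -0.2087 -0.0095 55 z 0.0368
 ply z 0.0188 rect [ 0.5421 -0.0861] [0.2176 0.3274] 77.96
 lap~ [ 0.6176 -0.1213] width 0.19760270665232813
```

View pics/w3.png

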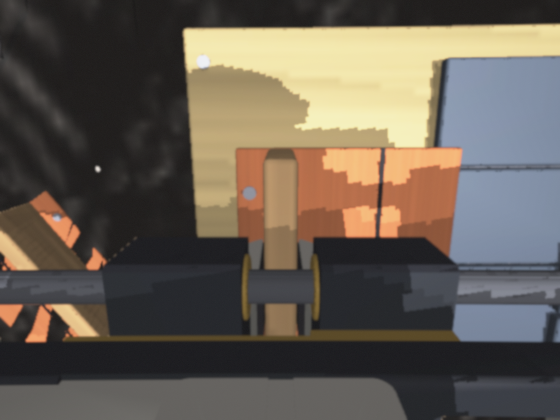

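The held flashing sits level, with its right side at row 148 (u 237–461) and its front edge at u≈455. The right part of the shingle edge is visible at u≈437–445, rows 60–140. I'll fit these lines.

```bash
cat > fit.py <<'E'
from h import *
def line(P):
    P=np.array(P)[:,:2].astype(np.float32); vx,vy,x,y=cv2.fitLine(P,cv2.DIST_HUBER,0,.001,.001).ravel(); return np.degrees(np.arctan2(vy,vx)),np.array([x,y])
def unproj(c,uv,z):
    n=cv2.undistortPoints(np.array(uv,float).reshape(-1,1,2),np.array(c['intrinsics']),np.array(c['dist_coeffs'])).reshape(-1,2)
    R=cv2.Rodrigues(np.array(c['rvec'],float))[0]; t=np.array(c['tvec']).ravel(); o=-R.T@t
    r=np.c_[n,np.ones(len(n))]@R; return o+r*((z-o[2])/r[:,2])[:,None]
E
python3 - <<'E'
from fit import *
c,p,d=pickle.load(open('w3.pkl','rb'))
hsv=cv2.cvtColor(p,cv2.COLOR_BGR2HSV); blue=(hsv[...,0]>90)&(hsv[...,0]<130)&(hsv[...,1]>50)
W=cloud(c,d); Z=W[...,2]
e=[(np.where((Z[v,420:470]>.030))[0][0]+419.5,v) for v in range(66,140)]
a,q=line(unproj(c,e,.036)); print('shingle edge dir',a,q, e[0],e[-1])
tp=[(u,np.where(Z[:,u]>.032)[0][0]-.5) for u in range(450,555)]
a,q=line(unproj(c,tp,.036)); print('shingle right side',a,q,tp[0],tp[-1])
tp=[(u,np.where((Z[:,u]>.012)&(d[:,u]>0))[0][0]-.5) for u in range(190,555)]
a,q=line(unproj(c,tp,.018)); print('board right side',a,q,tp[0],tp[-1])
# flashing
zf=np.median(Z[180:200,330:370]); print('plate top z',zf, 'front',np.median(Z[160:230,430:445]),'back',np.median(Z[160:230,242:256]))
hot=(np.abs(Z-zf)<.015)
fs=[(u,np.where(Z[100:,u]>zf-.02)[0][0]+99.5) for u in list(range(245,260))+list(range(305,430))]
a,q=line(unproj(c,fs,zf)); print('flash right side',a,q,fs[0],fs[-1])
ff=[(np.where(Z[v,:470]>zf-.02)[0][-1]+.5,v) for v in range(153,232)]
a,q=line(unproj(c,ff,zf)); print('flash front',a,q,ff[0],ff[-1])
g=hsv[...,2].astype(float)
ln=[(np.argmin(g[v,365:400])+365,v) for v in range(153,232)]
a,q=line(unproj(c,ln,zf)); print('line',a,q,ln[0],ln[-1])
E
```

```text
shingle edge dir 80.82082 [ 0.61094797 -0.05050057] (np.float64(430.5), 66) (np.float64(433.5), 139)
shingle right side -9.026154 [ 0.65577936 -0.02665253] (450, np.float64(56.5)) (554, np.float64(55.5))
board right side -8.890111 [0.5805044 0.005919 ] (190, np.float64(27.5)) (554, np.float64(24.5))
plate top z 0.10717990831299581 front 0.10716054204278444 back 0.10733686912036791
flash right side -8.471211 [ 0.5441811  -0.05616329] (245, np.float64(147.5)) (429, np.float64(146.5))
flash front 81.06687 [ 0.58931136 -0.08008874] (np.float64(461.5), 153) (np.float64(452.5), 231)
line 80.87768 [ 0.55445266 -0.07832482] (np.int64(382), 153) (np.int64(377), 231)
```

```bash
python3 - <<'E'
from fit import *
th=np.radians(-9.05); ex=np.array([np.cos(th),np.sin(th)])
for t,r,cc in [('w3',(66,140),(400,520)),('w1',(170,230),(330,500))]:
    c,p,d=pickle.load(open(t+'.pkl','rb')); W=cloud(c,d); hsv=cv2.cvtColor(p,cv2.COLOR_BGR2HSV)
    blue=(hsv[...,0]>90)&(hsv[...,0]<130)&(hsv[...,1]>50)&(hsv[...,2]>70)
    lo=[];bl=[]
    for v in range(*r):
        w=W[v,cc[0]:cc[1]]; k=w[:,2]>.0345; lo.append((w[k][:,:2]@ex).min())
        u=np.where(blue[v,cc[0]:cc[1]])[0][0]+cc[0]-.5; bl.append(unproj(c,[(u,v)],.036)[0,:2]@ex)
    print(t,np.median(lo),np.std(lo),np.median(bl),np.std(bl))
    if t=='w3': v=100; print([(u,tuple(W[v,u].round(4)),round(float(W[v,u,:2]@ex),4)) for u in range(424,444,2)])
E
```

```text
w3 0.6134736905246438 0.04824971136728483 0.6133856456413627 0.0001795124157626175
[(424, (np.float64(0.6101), np.float64(-0.0436), np.float64(0.0183)), 0.6094), (426, (np.float64(0.6116), np.float64(-0.0438), np.float64(0.0177)), 0.6109), (428, (np.float64(0.6122), np.float64(-0.044), np.float64(0.0196)), 0.6115), (430, (np.float64(0.6136), np.float64(-0.0442), np.float64(0.0193)), 0.6129), (432, (np.float64(0.6151), np.float64(-0.0444), np.float64(0.0188)), 0.6144), (434, (np.float64(0.6159), np.float64(-0.0446), np.float64(0.0198)), 0.6153), (436, (np.float64(0.6174), np.float64(-0.0448), np.float64(0.0195)), 0.6167), (438, (np.float64(0.6147), np.float64(-0.0448), np.float64(0.0289)), 0.6141), (440, (np.float64(0.6148), np.float64(-0.0449), np.float64(0.0316)), 0.6143), (442, (np.float64(0.6145), np.float64(-0.045), np.float64(0.0354)), 0.6139)]
w1 0.6130139581664553 0.07692840862934926 0.6133276245668972 0.0016919540840956207
```

Board yaw is -9.05° and matches the plate's. Along the tuck direction, the shingle edge is at a=0.6138 and the line at about 0.5597, so the advance needed is about 54 mm. The plate centre needs to shift +2 mm in y. I'll lower it to just above the plywood first.

Request:
send_rows:
  plan:
    - [[0.04,0,0.5],[0,0,0]]
    - [[0.04,0,0.6],[0,0,0]]
    - [[0,0,0.6],[0,0,0]]
    - [[0,0,0.6],[0,0,0]]
    - [[0,0,0.5],[0,0,0]]
    - [[0,0,0.3],[0,0,0]]
    - [[0,0,0.14],[0,0,0]]
    - [[0,0,0.08],[0,0,0]]
    - [[0,0,0.02],[0,0,0]]
    - [[0,0,0],[0,0,0]]

```text
time: 11.6
tool_pos: [0.505, -0.0983, 0.027]
tool_rot: [3.141, 0.0, 1.413]
contact_force: [0.4, 0.6, -2.7]
opening: 0.012
grip_force: 40.0
```

```bash
python3 - <<'E'
from fit import *
s=robot.observe();print(s['time'],s['tool_pos'],s['tool_rot'],s['contact_force'],s['opening'])
th=np.radians(-9.05); ex=np.array([np.cos(th),np.sin(th)]);ey=np.array([-ex[1],ex[0]])
print(s['tool_pos'][:2]@ex,s['tool_pos'][:2]@ey)
c,p,d=snap('wrist','w4');W=cloud(c,d)
print('plate back/front z',np.median(W[160:230,242:256,2]),np.median(W[160:230,420:440,2]))
E
```

```text
11.6 [ 0.50504562 -0.09831678  0.02699344] [3.14099154e+00 1.94835866e-04 1.41270415e+00] [ 0.43390485  0.62207551 -2.68432205] 0.012018374840008464
0.5142233996978935 -0.017651063318710372
plate back/front z 0.023668854581893592 0.023551626555127
```

View pics/w4.png

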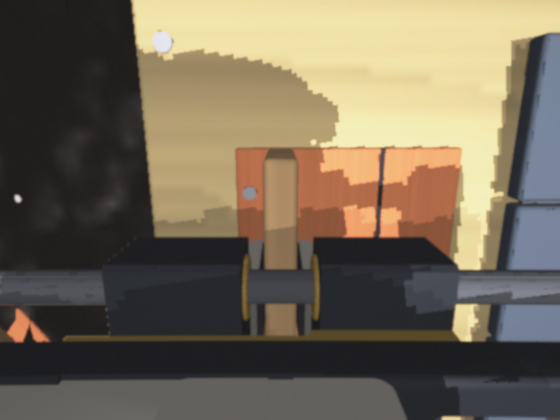

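The plate is level, about 1.5 mm above the plywood, and its front at u≈458 is about 19 mm short of the shingle edge at u≈512. I'll slide it in.

Request:
send_rows:
  plan:
    - [[-0.02,0.1,0.015],[0,0,0]]
    - [[-0.02,0.2,0.01],[0,0,0]]
    - [[0,0.2,0],[0,0,0]]
    - [[0,0.2,0],[0,0,0]]
    - [[0,0.2,0],[0,0,0]]
    - [[0,0.2,0],[0,0,0]]
    - [[0,0.2,0],[0,0,0]]
    - [[0,0.2,0],[0,0,0]]
    - [[0,0.2,0],[0,0,0]]
    - [[0,0.15,0],[0,0,0]]

```text
time: 12.9
tool_pos: [0.5504, -0.1065, 0.0263]
tool_rot: [-3.141, 0.0, 1.413]
contact_force: [-5.9, 0.6, 7.3]
opening: 0.0121
grip_force: 40.0
```

```bash
cat > chk.py <<'E'
from fit import *
import sys
t=sys.argv[1]
s=robot.observe();print(s['time'],s['tool_pos'],s['tool_rot'],s['contact_force'],s['opening'])
th=np.radians(-9.05); ex=np.array([np.cos(th),np.sin(th)]);ey=np.array([-ex[1],ex[0]])
print('tcp a,b',s['tool_pos'][:2]@ex,s['tool_pos'][:2]@ey)
c,p,d=snap('wrist',t);W=cloud(c,d); hsv=cv2.cvtColor(p,cv2.COLOR_BGR2HSV)
g=hsv[...,2].astype(float)
ln=[(np.argmin(g[v,365:398])+365,v) for v in range(160,225)]
print('line a',np.median(unproj(c,ln,.022)[:,:2]@ex))
blue=(hsv[...,0]>90)&(hsv[...,0]<130)&(hsv[...,1]>50)&(hsv[...,2]>70)
e=[];sz=[]
for v in range(20,140):
    u=np.where(blue[v,330:])[0]
    if len(u): e.append((u[0]+329.5,v)); sz.append(W[v,u[0]+335:u[0]+370,2])
w=unproj(c,e,.036); print('edge a',np.median(w[:,:2]@ex),'shingle z',np.median(np.concatenate(sz)),e[0],e[-1])
E
python3 chk.py w5
```

```text
12.9 [ 0.55042883 -0.10647386  0.02626364] [-3.14104113e+00  7.74674553e-05  1.41282726e+00] [-5.90978239  0.5787755   7.27855087] 0.012086845820703565
tcp a,b 0.5603247373190214 -0.018567983029786378
line a 0.606389591239962
edge a 0.6136297269569047 shingle z 0.03679201497519824 (np.float64(520.5), 31) (np.float64(411.5), 139)
```

View pics/w5.png

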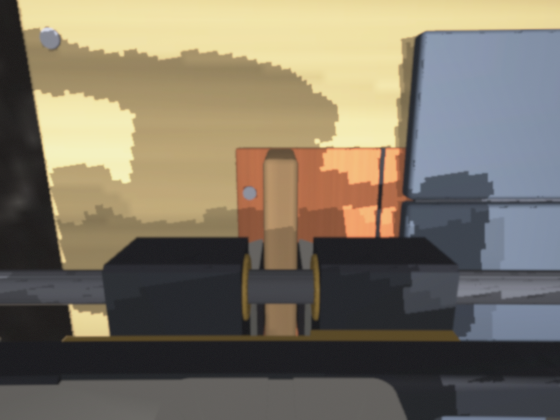

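The edge is tucked under and the shingles still lie flat. The line is at u≈380 and the shingle edge at u≈405, about 7.3 mm apart.

Request:
send_rows:
  plan:
    - [[0,0.1,0],[0,0,0]]
    - [[0,0.1,0],[0,0,0]]
    - [[0,0.06,0],[0,0,0]]
    - [[0,0.03,0],[0,0,0]]
    - [[0,0,0],[0,0,0]]
    - [[0,0,0.02],[0,0,0]]
    - [[0,0,0.02],[0,0,0]]
    - [[0,0,0.02],[0,0,0]]
    - [[0,0,0],[0,0,0]]
    - [[0,0,0],[0,0,0]]

```text
time: 14.2
tool_pos: [0.5575, -0.1076, 0.0262]
tool_rot: [3.141, 0.0, 1.413]
contact_force: [-8.4, 1.5, 17.6]
opening: 0.0118
grip_force: 40.0
```

```bash
python3 chk.py w6
```

```text
14.2 [ 0.55747817 -0.10761806  0.02623973] [3.14126082e+00 2.71956232e-04 1.41288939e+00] [-8.38584446  1.52141584 17.58577896] 0.01180867594226278
tcp a,b 0.5674662979210506 -0.018589107160766644
line a 0.613706072950937
edge a 0.6136471601436091 shingle z 0.036800393505393644 (np.float64(519.5), 31) (np.float64(393.5), 139)
```

View pics/w6.png

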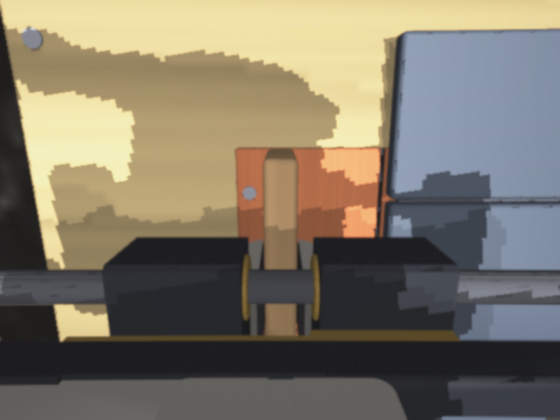

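The black line now lies at the shingle edge (0.6137 against 0.6136) and the shingles are flat. I'll press more firmly.

Request:
send_rows:
  plan:
    - [[0,0,0.02],[0,0,0]]
    - [[0,0,0.02],[0,0,0]]
    - [[0,0,0.02],[0,0,0]]
    - [[0,0,0.02],[0,0,0]]
    - [[0,0,0],[0,0,0]]
    - [[0,0,0],[0,0,0]]
    - [[0,0,0],[0,0,0]]
    - [[0,0,0],[0,0,0]]
    - [[0,0,0],[0,0,0]]
    - [[0,0,0],[0,0,0]]

```text
time: 15.5
tool_pos: [0.5575, -0.1076, 0.0262]
tool_rot: [3.141, 0.0, 1.413]
contact_force: [-13.9, 3.5, 33.8]
opening: 0.0119
grip_force: 40.0
```

```bash
python3 chk.py w7
```

```text
15.5 [ 0.55751541 -0.10763783  0.02618882] [3.14051135e+00 4.97965335e-04 1.41297124e+00] [-13.87497904   3.53328519  33.78246354] 0.011861277354853475
tcp a,b 0.5675061847947112 -0.018602768417981808
line a 0.6137267322080902
edge a 0.6136751988799635 shingle z 0.03682725839254631 (np.float64(516.5), 31) (np.float64(393.5), 139)
```

The plate is held with about 34 N of downward force, and neither the line nor the shingles moved. I'll hand in now.

```bash
python3 -c "
from cell import robot
print(robot.hand_in())"
```

```text
the job is handed in; nothing more can be done
None
```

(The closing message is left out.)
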